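# Ready the label printer and feed a label

## Task

The label printer on the counter stands with its cover ajar: push the cover down until it is fully shut, then switch the printer on by pressing the raised front end of the rocker switch until it tips right over, and then press the round key all the way in and let it come back up. Keep to that order, do not press the square key, do not open the cover further, and leave the gift box, the votive glass and the candle standing where they are; nothing needs to be gripped or lifted.

Things in the scene. Friction and masses are not known exactly. Their poses are not given: they have to be found in the camera images.
- printer: white desktop label printer, fixed, 190 deep (x) x 200 wide (y) x 58 mm high; origin: centre of its underside; +x to its back, z up. Front deck (x -95 to -15, top at 58) carries rocker switch, round key and square key side by side in varying order, at x -58, y +62, 0, -62 mm, each on a black plate 60 x 44 x 3 mm. Hinged grey cover behind the deck
- cover (a joint): hinge of the grey cover, rad: 0 shut (level), more is open; starts at 0.35 to 0.58. Hinge line along the printer's y at x = +92.5 mm, 58 mm above the counter; friction holds it where it is left, about 2 N down on its front edge closes it; it stops dead when shut
- cover_pad (a point): centre of the thumb pad on top of the cover's free front edge (towards the deck), 94 mm from the hinge line, the edge 13 mm farther forward; cover 200 mm wide, 6 mm thick. Moves with the cover; when shut it is at the printer's x -1.5, y 0, 65 mm above the counter. x axis to the hinge, z out of the upper face
- rocker (a joint): rocker switch, rad: -0.2 off (front end, nearer the robot, raised), +0.2 on (front end down). Stays where it is left; about 4 N at the front end tips it
- rocker_front (a point): point on top of the rocker's front end, 18 mm in front of its pivot; the rocker is a grey bar 49 mm long (along the printer's x), 26 mm wide, a fine moulded line across its front end. Point about 77 mm above the counter when off, 70 mm when on. Axes as the printer's, tilted with the rocker
- round_key (a joint): travel of the round key, m: 0 out, 0.006 fully in; spring return, 1.5 N at first, 4.5 N fully in
- round_key_top (a point): centre of the top of the round key, grey, 26 mm across, 72 mm above the counter when out; pressed straight down
- square_key (a joint): travel of the square key, m: 0 out, 0.006 fully in; same spring; not to be pressed
- square_key_top (a point): centre of the top of the square key, grey, 24 x 24 mm, 72 mm above the counter when out
- gift_box: small green gift box, 53 x 54 x 53 mm, loose, in front of the printer on the right; origin at the centre of its underside; to be left alone
- votive: clear glass votive, 64 mm across, 71 mm high, loose, in front of the printer on the left; origin at the centre of its underside; to be left alone
- pillar_candle: cream pillar candle, 49 mm across, 109 mm high, loose, behind the printer; origin at the centre of its underside; to be left alone

How it is judged (in metres and radians):
On the way, in this order (a step that is already met when the one before it is completed fails the run):
1. the cover is pushed fully shut (value of joint cover below 0.03 rad), for 0.2 s.
2. the rocker is tipped over to on (value of joint rocker above 0.14 rad), for 0.1 s.
3. the round key is pressed all the way in (value of joint round_key above 0.0048 m), for 0.05 s.
At the end, for the whole second after the job is handed in: the cover is shut (within 0.03 rad), the rocker is on (above 0.14 of 0.2 rad), the round key has been pressed at least 4.8 of its 6 mm after that and is out again (within 1 mm), the square key is out, and the gift box, votive and candle stand within 20 mm of where they were (value of joint cover below 0.03 rad and value of joint rocker above 0.14 rad and value of joint each of round_key, square_key below 0.001 m and distance of each of gift_box, votive, pillar_candle from where it was at the start of the episode below 0.02 m); the robot touches nothing.
It fails at once if the rocker is switched on while the cover is open (value of joint rocker above 0 rad and value of joint cover above 0.06 rad).
It fails at once if the round key is pressed before the rocker is on (value of joint round_key above 0.003 m and value of joint rocker below 0 rad).
It fails at once if the square key is pressed (value of joint square_key above 0.003 m).
It fails at once if the cover is lifted further open (value of joint cover above 0.68 rad).
It fails at once if the gift box, votive or candle is lifted, pushed over or moved more than 20 mm (distance of any of gift_box, votive, pillar_candle from where it was at the start of the episode above 0.02 m or angle between any of gift_box, votive, pillar_candle's own z axis and vertical above 0.4 rad).
It also fails if it takes over 34 s, if anything falls off the work surface, if the arm or the gripper's body presses on something with over 40 N, if the wrist force passes 120 N, or if a joint passes its speed limit or range.

## Robot

A 6-joint arm with a two-finger parallel gripper is mounted at the origin on a cart in front of the work surface, level with it; the furniture and walls round the work are solid. World frame = base frame: x ahead of the robot, y to its left, z up, the work surface at z = 0. Lengths are in mm, angles in degrees, forces in N, time in s.
With the tool pointing down it reaches from about 250 to 850 mm from the base axis. Payload 12.5 kg.
Tool frame: the origin (TCP) lies midway between the tips of the shut fingers; the grasp point (between the pads) lies 19 mm behind it; z points along the fingers, y is the line along which they close (so a half turn about z gives the same grasp; the last joint's range is limited). The gripper opens to 93 mm and grips with 3 to 60 N. Pads are 15 mm wide; open, the fingers measure 128 mm over their backs; the gripper's body (75 mm by 188 mm) begins 65 mm behind the grasp point.
Start: joints at [62.017, 20.094, 94.641, -0, 65.266, -4.847], TCP at [216.071, 505.764, 218.633] pointing down, gripper open.
Joint ranges: [-157.81, 157.81], [-45, 120.19], [0.68, 151.7], [-89.99, 269.99], [4.06, 180], [-164.3, 164.3]. Speed limits (degrees/s): [127.2, 127.2, 159.86, 180, 180, 180].

## Interface

Orientations are given as a 3x3 rotation matrix whose columns are the frame's x, y, z axes.
In Python, from cell import robot gives the robot as it stands.
- The arm moves only by the tool arm_command, never from a script. Its argument "rows" is a list of rows, each a list of 3 entries, a list of its own where there are three numbers: the turn, a rotation vector about the tool's x, y, z in degrees, then the shift along the tool's x, y, z in cm, then the gripper's target within -1 to 1 (shut at 1, half-way at 0, fully open at -1). A call has 1 to 12 rows; each row is the pose to reach, as a shift and turn from the pose commanded when the call began, along the tool's axes at that moment; what a row does not reach only later rows make up. A row lasts 1/8 s, in which the tool goes at most 62.5 mm and 10.7 degrees, less where a joint would pass 70% of its speed; a pose out of reach is approached as far as the arm can. A call with a gripper value outside its range is refused whole. The fingers move at their own pace and stop on an object; the grip force is fixed at half the most. Time passes only in rows, so rows that repeat a pose let the fingers close. It gives the time, the measured TCP pose, the force, the opening and the grip force at its end, in the units of the state.
- robot.sense(): the state, without advancing time (a new reading comes with each control period).
- robot.capture(name): name is "side" or "top" or "wrist"; returns the picture (400x640x3 uint8, red, green, blue); there is no depth.
- robot.camera_info(name): a dict with "mtx" (3x3 intrinsics, pixels), "k1" (the pictures are not rectified: a ray, as slopes to the right and down, at radius r is drawn at 1 + k1 r^2 times it, then the intrinsics apply), "camera_from_world" (4x4, takes a point from world to camera coordinates); the wrist camera has in their place "tool_from_camera" (4x4, takes a point from camera to tool coordinates, whose origin is the TCP and whose axes are the flange's). Camera axes: x right, y down, z forward; pixel columns grow to the right and rows downward; lengths in mm; the calibration is good to about 2 mm. A picture is of the moment at which its call begins: read the wrist's pose just before it. camera_info takes no time and is no camera call.
- robot.sign_off(): hands the job in; it is judged then, once.
The state is a dict: "clock": time; "joints": joint angles; "dq": joint speeds; "joint_efforts": joint torques, N m; "position": TCP position; "eef_rot": TCP orientation; "ft_force": force on the tool from outside, world axes, zero at the start; "ft_torque": the same for the moment, N m; "width": opening from 0.0 (shut) to 1.0 (fully open); "grip_force": force on a finger pad.
Only numpy, scipy, OpenCV 4.12 (cv2) and the standard library are available. Lean on these libraries where they do the work, as an engineer would, in place of code of your own. Each camera call takes 0.05 s, during which the arm holds its last target. There are 200 camera calls.

## Working session

There is one attempt and no reset: what is moved stays moved. The work goes in short steps, Python scripts to look and compute and a tool call to move; the robot and the scene stay as the last step left them, time stands still between calls to the robot, and variables do not carry over. Pictures are saved under pics/ and viewed, at most 10 in all, crops included, and the job is handed in when it is done.

Besides the shell and the picture viewer there is one more tool, called by a JSON object that holds its "name" and its "arguments". arm_command: Moves the arm, as the interface text tells. Its arguments: {"type":"object","properties":{"rows":{"type":"array"}},"required":["rows"]}

```bash
mkdir -p pics; ls; python3 - <<'E'
from cell import robot
import cv2,numpy as np
for n in("top","side"):
    cv2.imwrite(f"pics/{n}0.png",robot.capture(n)[:,:,::-1]); i=robot.camera_info(n); print(n,i)
s=robot.sense();print(s["clock"],s["position"],s["eef_rot"],s["width"])
print(robot.camera_info("wrist"))
E
```

```text
pics
top {'mtx': array([[418.59299986,   0.        , 325.3921107 ],
       [  0.        , 418.59299986, 208.48542111],
       [  0.        ,   0.        ,   1.        ]]), 'k1': -0.005972972296225781, 'camera_from_world': array([[ 1.70569278e-02, -9.99660668e-01,  1.96877991e-02,
         2.83843664e+02],
       [-9.89487981e-01, -1.97049110e-02, -1.43266365e-01,
         5.53488801e+02],
       [ 1.43605697e-01, -1.70371565e-02, -9.89488322e-01,
         8.70297686e+02],
       [ 0.00000000e+00,  0.00000000e+00,  0.00000000e+00,
         1.00000000e+00]])}
side {'mtx': array([[366.42370355,   0.        , 318.93439233],
       [  0.        , 366.42370355, 194.21523651],
       [  0.        ,   0.        ,   1.        ]]), 'k1': -0.06505043553639746, 'camera_from_world': array([[-9.99947477e-01,  1.96263946e-03, -1.00594248e-02,
         5.26698851e+02],
       [ 8.96722391e-03,  6.42825564e-01, -7.65960106e-01,
        -1.29524526e+02],
       [ 4.96315191e-03, -7.66010080e-01, -6.42809400e-01,
         1.10294220e+03],
       [ 0.00000000e+00,  0.00000000e+00,  0.00000000e+00,
         1.00000000e+00]])}
0.1 [215.9367945  505.50461039 218.16057916] [[-9.19575745e-01  3.92912487e-01 -4.76337371e-04]
 [ 3.92912768e-01  9.19575287e-01 -9.21007267e-04]
 [ 7.61528187e-05 -1.03409498e-03 -9.99999462e-01]] 0.9954775238424801
{'mtx': array([[357.68739033,   0.        , 315.75264945],
       [  0.        , 357.68739033, 200.98936396],
       [  0.        ,   0.        ,   1.        ]]), 'k1': -0.07907505945166239, 'tool_from_camera': array([[ 1.86043685e-04, -9.70256091e-01, -2.42080738e-01,
         6.73934280e+01],
       [ 9.99999188e-01,  4.85758709e-04, -1.17839533e-03,
        -2.43087459e-01],
       [ 1.26093808e-03, -2.42080322e-01,  9.70255393e-01,
        -1.65976328e+02],
       [ 0.00000000e+00,  0.00000000e+00,  0.00000000e+00,
         1.00000000e+00]])}
```

View pics/top0.png

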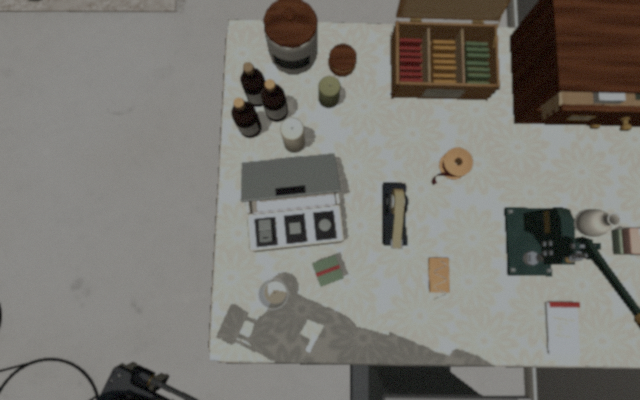

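View pics/side0.png

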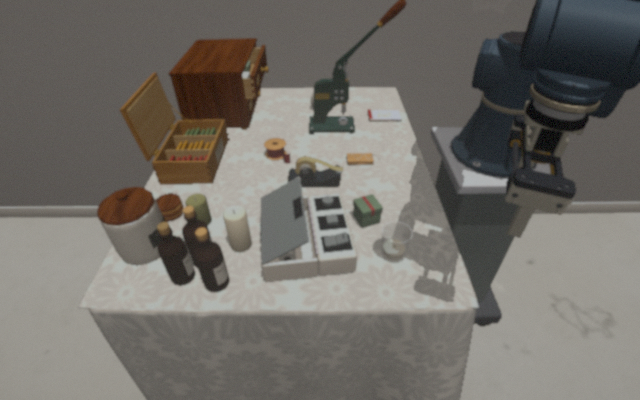

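The top view shows the printer at about (293,200): rocker at (265,232), square key at (295,229), round key at (324,225), cover pad at (290,190). The side view confirms the cover is open. The gift box is at (329,269) and the votive at (275,291). Next I measure the black plates.

```bash
cat >h.py <<'E'
from cell import robot
import cv2,numpy as np
def project_ray(n,uv,z,pose=None):
    i=robot.camera_info(n);K=i["mtx"];k=np.array([i["k1"],0,0,0,0.])
    p=cv2.undistortPoints(np.array(uv,float).reshape(-1,1,2),K,k).reshape(-1,2)
    if n=="wrist":
        T=np.eye(4);T[:3,:3]=pose[1];T[:3,3]=pose[0];W=T@i["tool_from_camera"]
    else: W=np.linalg.inv(i["camera_from_world"])
    d=np.c_[p,np.ones(len(p))]@W[:3,:3].T;o=W[:3,3]
    return o+d*((z-o[2])/d[:,2])[:,None]
def dark(img,box,th,amin):
    u0,v0,u1,v1=box;m=np.zeros(img.shape[:2],np.uint8)
    m[v0:v1,u0:u1]=(img[v0:v1,u0:u1].max(2)<th)*255
    c,_=cv2.findContours(m,cv2.RETR_EXTERNAL,cv2.CHAIN_APPROX_NONE)
    return [cv2.minAreaRect(x) for x in c if cv2.contourArea(x)>amin]
E
python3 - <<'E'
from h import *
a=cv2.imread("pics/top0.png")
for r in dark(a,(240,180,350,250),70,60):
    b=cv2.boxPoints(r); P=project_ray("top",b,61); c=project_ray("top",[r[0]],61)[0]
    print(r,c.round(1),np.linalg.norm(np.diff(P[:3],axis=0),axis=1).round(1))
for nm,uv,z in(("box",(329,269),40),("votive",(275,291),60),("candle",(293,127),109),("covL",(243,200),100),("covR",(341,190),100)): print(nm,project_ray("top",[uv],z)[0].round(0))
cv2.imwrite("pics/crop.png",cv2.resize(a[140:320,220:370],None,fx=4,fy=4,interpolation=cv2.INTER_CUBIC)[:600])
E
```

```text
((265.5045166015625, 231.54721069335938), (26.30952262878418, 19.293651580810547), 84.5596694946289) [493.5 418.6  61. ] [40.3 55.2]
((295.09149169921875, 228.3231658935547), (26.503568649291992, 19.104658126831055), 83.6598129272461) [501.5 357.1  61. ] [40.1 55.8]
((324.46038818359375, 225.10397338867188), (26.368486404418945, 19.2042179107666), 84.2894058227539) [509.4 295.8  61. ] [40.5 55.6]
((289.9397277832031, 189.92738342285156), (7.9037017822265625, 30.567956924438477), 83.9909896850586) [582.9 370.3  61. ] [64.8 17.1]
box [418. 284.  40.]
votive [372. 395.  60.]
candle [705. 365. 109.]
covL [553. 461. 100.]
covR [578. 264. 100.]
```

View pics/crop.png

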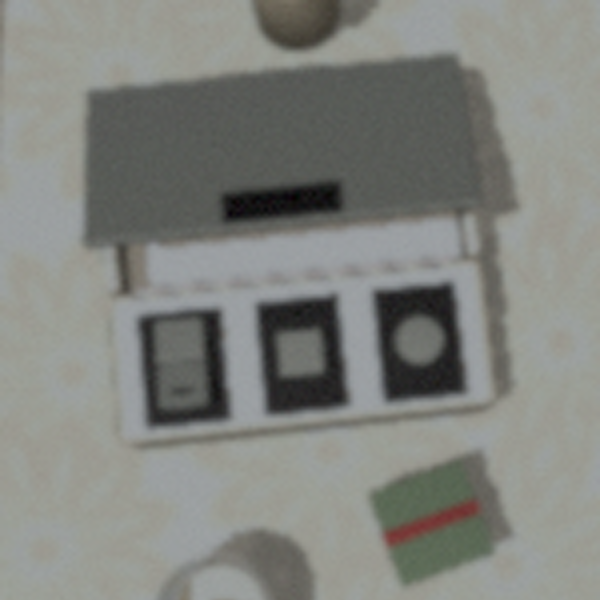

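The plate spacing comes out at 124 mm, as it should. The printer origin is at about (559, 364.5) with a yaw of 7.4°. The order from left to right is rocker, square key, round key. Next I move above the cover, shut the gripper and take a close look.

{"name": "arm_command", "arguments": {"rows": [[[0, 0, -10], [-6, 0, 0], 1], [[0, 0, -20], [-12, 0.4, 0], 1], [[0, 0, -30.5], [-18, 0.8, 0], 1], [[0, 0, -30.5], [-24, 1.2, 0], 1], [[0, 0, -30.5], [-30, 1.3, 0], 1], [[0, 0, -30.5], [-36, 1.3, 1], 1], [[0, 0, -30.5], [-38.4, 1.3, 2], 1], [[0, 0, -30.5], [-38.4, 1.3, 2], 1], [[0, 0, -30.5], [-38.4, 1.3, 2], 1]]}}

```text
clock: 1.23
position: [573.1, 367.7, 198.8]
eef_rot: [[-0.992, -0.129, -0.001], [-0.129, 0.992, 0.0], [0.0, 0.0, -1.0]]
ft_force: [-0.8, 0.1, -0.3]
width: 0.078
grip_force: 0.0
```

```bash
python3 - <<'E'
from h import *
s=robot.sense();print(s["clock"],s["position"],s["eef_rot"].round(3),s["ft_force"],s["width"])
np.savez("w1",p=s["position"],R=s["eef_rot"])
cv2.imwrite("pics/w1.png",robot.capture("wrist")[:,:,::-1])
E
```

```text
1.225 [573.13085826 367.68323474 198.77074286] [[-0.992 -0.129 -0.001]
 [-0.129  0.992  0.   ]
 [ 0.     0.    -1.   ]] [-0.76546823  0.10445877 -0.28623077] 0.0775019249989948
```

View pics/w1.png

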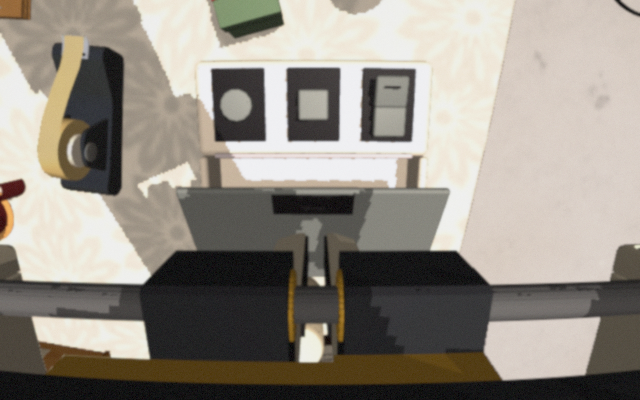

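The wrist view shows the round key at (236,105), the square key at (313,104), the rocker at (389,106) with its moulded line at (393,88), and the cover edge at row 190 with the pad at (313,204). Now I refine from this view.

```bash
python3 - <<'E'
from h import *
w=np.load("w1.npz");P=(w["p"],w["R"]);a=cv2.imread("pics/w1.png")
C=[]
for r in sorted(dark(a,(200,60,430,150),70,800),key=lambda r:r[0][0]):
    b=cv2.boxPoints(r);c=project_ray("wrist",[r[0]],61,P)[0];C.append(c)
    Q=project_ray("wrist",b,61,P);print(r[0],c.round(1),np.linalg.norm(np.diff(Q[:3],axis=0),axis=1).round(1))
y=(C[2]-C[0])[:2];L=np.hypot(*y);y/=L;x=np.array([y[1],-y[0]]);o=np.mean(C,0)[:2]+58*x
print(L,"yaw",np.degrees(np.arctan2(x[1],x[0])),"origin",o)
for n,q in(("press",(15,0)),("rocker_front",(-76,62)),("round",(-58,-62))):print(n,o+q[0]*x+q[1]*y)
print("round seen",project_ray("wrist",[(236,105)],72,P)[0],"line",project_ray("wrist",[(393,88)],77,P)[0])
# cover angle from front edge at row 190
i=robot.camera_info("wrist")
for t in(.3,.35,.4,.45,.5,.55,.6):
    xx=92.5-107*np.cos(t)+7*np.sin(t);z=58+107*np.sin(t)+7*np.cos(t)
    p=np.r_[o+xx*x,z];T=np.eye(4);T[:3,:3]=P[1];T[:3,3]=P[0];c=np.linalg.inv(T@i["tool_from_camera"])@np.r_[p,1]
    print(t,cv2.projectPoints(c[:3].reshape(1,1,3),np.zeros(3),np.zeros(3),i["mtx"],np.array([i["k1"],0,0,0]))[0].ravel().round(0),round(z))
E
```

```text
(238.26535034179688, 104.49169921875) [507.9 294.3  61. ] [40.7 56.9]
(312.4999694824219, 103.99998474121094) [499.8 355.3  61. ] [56.5 39.7]
(387.2109375, 107.30410766601562) [494.2 416.9  61. ] [52.7 40.3]
123.35390975212125 yaw 6.352328896667463 origin [558.28238618 361.92233165]
press [573.19029097 363.58196257]
rocker_front [475.88919412 415.1328748 ]
round [507.49829546 293.88575231]
round seen [508.4289719  294.90150938  72.        ] line [479.74672674 415.90296555  77.        ]
0.3 [311. 172.] 96
0.35 [311. 176.] 101
0.4 [311. 180.] 106
0.45 [311. 185.] 111
0.5 [311. 190.] 115
0.55 [310. 195.] 120
0.6 [310. 201.] 124
```

Both views agree, and the cover is at about 0.5 rad. I press it down in steps.

{"name": "arm_command", "arguments": {"rows": [[[0, 0, 0], [0, -0.2, 4], 1], [[0, 0, 0], [0, -0.2, 8], 1], [[0, 0, 0], [0, -0.2, 9.3], 1], [[0, 0, 0], [0, -0.2, 10.3], 1], [[0, 0, 0], [0, -0.2, 11.3], 1], [[0, 0, 0], [0, -0.2, 12.2], 1], [[0, 0, 0], [0, -0.2, 12.8], 1], [[0, 0, 0], [0, -0.2, 13.2], 1], [[0, 0, 0], [0, -0.2, 13.4], 1], [[0, 0, 0], [0, -0.2, 13.5], 1], [[0, 0, 0], [0, -0.2, 13.5], 1]]}}

```text
clock: 2.65
position: [574.7, 364.9, 64.8]
eef_rot: [[-0.992, -0.128, 0.0], [-0.128, 0.992, 0.0], [-0.0, 0.0, -1.0]]
ft_force: [-5.7, -2.4, 11.9]
width: 0.005
grip_force: 5.7
```

{"name": "arm_command", "arguments": {"rows": [[[0, 0, 0], [0, 0, 0.1], 1], [[0, 0, 0], [0, 0, 0.2], 1], [[0, 0, 0], [0, 0, 0.2], 1], [[0, 0, 0], [0, 0, 0.2], 1], [[0, 0, 0], [0, 0, -2], 1], [[0, 0, 0], [0, 0, -7], 1], [[0, 0, 0], [0, 0, -7], 1]]}}

```text
clock: 3.52
position: [576.7, 365.9, 138.4]
eef_rot: [[-0.992, -0.128, 0.007], [-0.128, 0.992, 0.004], [-0.007, 0.003, -1.0]]
ft_force: [-0.1, -0.6, 0.2]
width: 0.004
grip_force: 0.0
```

```bash
python3 - <<'E'
from h import *
s=robot.sense();print(s["clock"],s["position"],s["ft_force"])
a=robot.capture("wrist")[:,:,::-1];b=robot.capture("side")[130:300,220:390,::-1]
cv2.imwrite("pics/w2.png",np.hstack([cv2.resize(a,(480,300)),cv2.resize(b,(300,300))]))
E
```

```text
3.525 [576.70783444 365.86992748 138.42274679] [-0.0623736  -0.57327494  0.19111828]
```

View pics/w2.png

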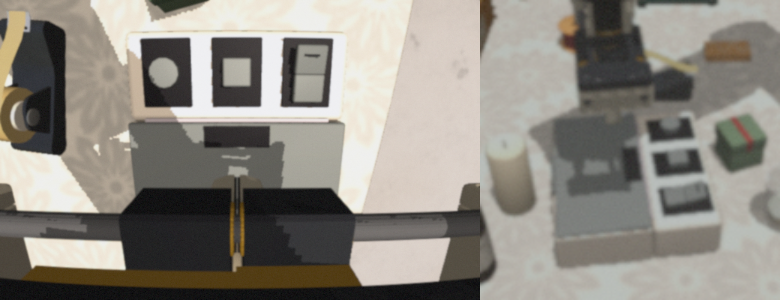

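The image shows the cover level, with the deck unchanged. Now I move above the rocker's front end.

{"name": "arm_command", "arguments": {"rows": [[[0, 0, 0], [3, 2, 0], 1], [[0, 0, 0], [6, 4, 0], 1], [[0, 0, 0], [9.3, 6.2, 0], 1], [[0, 0, 0], [9.3, 6.2, 1.5], 1], [[0, 0, 0], [9.3, 6.2, 2.5], 1], [[0, 0, 0], [9.3, 6.2, 2.5], 1], [[0, 0, 0], [9.3, 6.2, 2.5], 1]]}}

```text
clock: 4.5
position: [475.1, 414.0, 108.5]
eef_rot: [[-0.992, -0.127, -0.0], [-0.127, 0.992, -0.0], [0.0, -0.0, -1.0]]
ft_force: [0.2, -0.0, 0.2]
width: 0.006
grip_force: 0.0
```

{"name": "arm_command", "arguments": {"rows": [[[0, 0, 0], [0, 0.2, 2], 1], [[0, 0, 0], [0, 0.2, 2.8], 1], [[0, 0, 0], [0, 0.2, 3.2], 1], [[0, 0, 0], [0, 0.2, 3.5], 1], [[0, 0, 0], [0, 0.2, 3.8], 1], [[0, 0, 0], [0, 0.2, 4], 1], [[0, 0, 0], [0, 0.2, 4.1], 1], [[0, 0, 0], [0, 0.2, 4.1], 1]]}}

```text
clock: 5.5
position: [473.5, 416.6, 69.7]
eef_rot: [[-0.992, -0.128, -0.001], [-0.128, 0.992, -0.0], [0.001, 0.0, -1.0]]
ft_force: [-12.6, -5.6, 25.6]
width: 0.005
grip_force: 13.3
```

{"name": "arm_command", "arguments": {"rows": [[[0, 0, 0], [0, 0, -2], 1], [[0, 0, 0], [0, 0, -5], 1], [[0, 0, 0], [-2, -4, -7], 1], [[0, 0, 0], [-2, -9, -7], 1], [[0, 0, 0], [-2, -12.4, -7], 1], [[0, 0, 0], [-2, -12.4, -7], 1], [[0, 0, 0], [-2, -12.4, -7], 1]]}}

```text
clock: 6.38
position: [510.2, 296.7, 138.0]
eef_rot: [[-0.992, -0.128, 0.001], [-0.128, 0.992, 0.001], [-0.001, 0.0, -1.0]]
ft_force: [0.5, 0.3, 0.1]
width: 0.004
grip_force: 0.0
```

```bash
python3 - <<'E'
from h import *
s=robot.sense();print(s["clock"],s["position"],s["ft_force"])
a=robot.capture("wrist")[:,:,::-1];b=robot.capture("side")[170:280,250:360,::-1]
cv2.imwrite("pics/w3.png",np.hstack([cv2.resize(a,(480,300)),cv2.resize(b,(300,300))]))
E
```

```text
6.375 [510.17146432 296.66953417 138.00849466] [0.50820948 0.30890985 0.13162035]
```

View pics/w3.png

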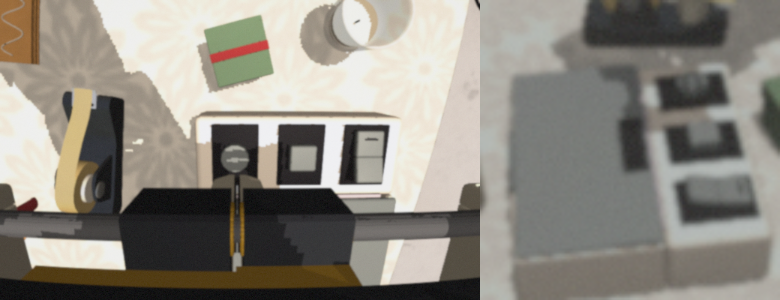

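The rocker now leans the other way and the tip is above the round key. I press it and let it come back up.

{"name": "arm_command", "arguments": {"rows": [[[0, 0, 0], [0.2, -0.1, 3.5], 1], [[0, 0, 0], [0.2, -0.1, 5.5], 1], [[0, 0, 0], [0.2, -0.1, 6.3], 1], [[0, 0, 0], [0.2, -0.1, 6.8], 1], [[0, 0, 0], [0.2, -0.1, 7.1], 1], [[0, 0, 0], [0.2, -0.1, 7.3], 1], [[0, 0, 0], [0.2, -0.1, 7.3], 1], [[0, 0, 0], [0.2, -0.1, 7.3], 1]]}}

```text
clock: 7.48
position: [508.2, 295.3, 66.2]
eef_rot: [[-0.992, -0.128, 0.001], [-0.128, 0.992, 0.001], [-0.001, 0.001, -1.0]]
ft_force: [-7.1, 1.2, 12.9]
width: 0.005
grip_force: 6.6
```

12.9 N at z = 66.2 is well above the spring's 4.5 N, so the key is fully in. I retreat and check.

{"name": "arm_command", "arguments": {"rows": [[[0, 0, 0], [0, 0, 0.1], 1], [[0, 0, 0], [0, 0, -2], 1], [[0, 0, 0], [0, 0, -7], 1], [[0, 0, 0], [-5, 0, -12], 1], [[0, 0, 0], [-8, 5, -14], 1], [[0, 0, 0], [-8, 6, -14], 1], [[0, 0, 0], [-8, 6, -14], 1], [[0, 0, 0], [-8, 6, -14], 1]]}}

```text
clock: 8.48
position: [579.0, 363.5, 203.8]
eef_rot: [[-0.992, -0.128, -0.001], [-0.128, 0.992, -0.001], [0.002, -0.001, -1.0]]
ft_force: [0.6, -0.2, -0.2]
width: 0.009
grip_force: 0.0
```

```bash
python3 - <<'E'
from h import *
s=robot.sense();print(s["clock"],s["position"],s["ft_force"])
a=robot.capture("wrist")[:,:,::-1];b=robot.capture("side")[130:300,220:420,::-1]
cv2.imwrite("pics/w4.png",np.hstack([cv2.resize(a[:250,160:480],(400,312)),cv2.resize(b,(367,312))]))
E
```

```text
8.475 [578.96191713 363.47018815 203.76872408] [ 0.57892277 -0.21433067 -0.20137793]
```

View pics/w4.png

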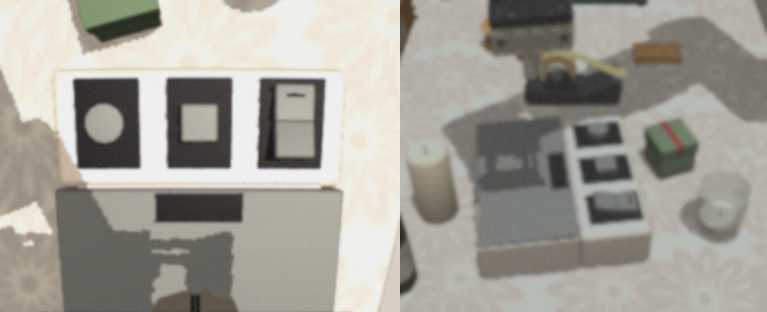

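The picture shows the cover shut, the keys out and the objects in place. The rocker bottomed at z = 69.7 under 25 N, which matches the 70 mm "on" height. I hand the job in.

```bash
python3 -c "
from cell import robot
print(robot.sign_off())"
```

```text
the job is handed in; nothing more can be done
None
```

I pushed the cover shut, tipped the rocker to on, pressed the round key fully in and let it come back up, and handed the job in at about 8.6 s of the 34 s allowed; the hand-in returned no verdict.

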